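# Find the branded crate and send it over the dispatch line

## Task

Two alike wooden crates of carved sticks stand on the bench; one has a mark burnt into its underside. With your fingertips, tip both crates over towards the robot so that each lies on its side with its underside showing to the far side of the bench; then push the marked one, lying as it is, straight ahead until all of it is beyond the white dispatch line, and leave the other lying short of the line. Do not pick up or carry a crate, and do not disturb the other things on the bench.

Things in the scene. Friction and masses are not known exactly. Their poses are not given: they have to be found in the camera images.
- crate_marked: The crate with a burnt mark (dark ring, 56 mm, round a cross) on its underside, hidden while it stands; it may be the left or the right one. Closed slatted wooden crate, 70 deep (x) x 110 wide (y) x 110 mm tall (z), about 0.4 kg, loose. Origin: centre of its underside; z to its lid, -x to the long side facing the robot. Tipped onto that side: x points up, lid to the robot, origin 35 mm up, 70 mm high.
- crate_plain: The other crate, bare underneath, else alike: same size, weight and frame; both are turned up to 9 degrees. Pulled or pushed level near its top, a crate tips about its lower edge with little sliding, passes its balance at about 32 degrees and then falls onto its side by itself; lying, it slides when pushed low at the middle of its lid.
- crate_marked_foot_left (a point): Foot-end corner, left, of the marked crate: a corner of the long side that faced the robot at the start (crate frame x = -35 mm, y = +55 mm, z = 0 mm); on the bench once the crate is tipped towards the robot
- crate_marked_foot_right (a point): Foot-end corner, right, of the marked crate: a corner of the long side that faced the robot at the start (crate frame x = -35 mm, y = -55 mm, z = 0 mm); on the bench once the crate is tipped towards the robot
- crate_marked_lid_left (a point): Lid-end corner, left, of the marked crate: a corner of the long side that faced the robot at the start (crate frame x = -35 mm, y = +55 mm, z = 110 mm); on the bench once the crate is tipped towards the robot
- crate_marked_lid_right (a point): Lid-end corner, right, of the marked crate: a corner of the long side that faced the robot at the start (crate frame x = -35 mm, y = -55 mm, z = 110 mm); on the bench once the crate is tipped towards the robot
- line: The dispatch line: a flat white stripe painted across the bench beyond the crates, 16 mm wide, 660 mm long, nothing to bump over. Origin: its middle, at bench height; y runs along it, x points across it away from the robot (the dispatch side).
- stick_bundle: Bystander: upright tied bundle of sticks, 43 mm across, about 99 mm tall, between the two crates. Origin: centre of its underside.
- billet_left: Bystander: split wood billet lying flat, 170 x 35 x 32 mm, left of the crates. Origin: centre of its underside, x along it.
- billet_right: Bystander: split wood billet lying flat, 140 x 40 x 30 mm, right of the crates. Origin: centre of its underside, x along it.
- mallet: Bystander: hammer lying right of the crates, handle along its x.
- oil_jar: Bystander: closed jar, 60 mm across, 85 mm tall, left, near the line's end. Origin: centre of its underside.
- brush: Bystander: flat brush lying in the middle before the crates, pointing ahead, about 20 mm high, handle along its x.
Things that resemble listed ones, but are neither listed nor needed, are in the scene too. Leave any turquoise or yellow look-alike of the crate_marked alone.

How it is judged (in metres and radians):
On the way, in this order (a step that is already met when the one before it is completed fails the run):
1. both crates lie tipped over towards the robot, undersides showing (angle between each of crate_marked, crate_plain's own x axis and vertical below 0.15 rad), for 0.2 s.
2. the marked crate is wholly beyond the dispatch line (x of each of crate_marked_foot_left, crate_marked_foot_right, crate_marked_lid_left, crate_marked_lid_right in the frame of line above 0 m and y of crate_marked in the frame of line between -0.32 and 0.32 m), for 0.1 s.
At the end, for the whole second after the job is handed in: Both crates lie at rest on the side that faced the robot (within 0.15 rad); the marked one's four lower corners are past the line's middle and its origin within 320 mm of the line's centre along it; the plain one's origin is at least 20 mm short of the line (all of step 1 and all of step 2 and height (world z) of each of crate_marked, crate_plain below 0.05 m and x of crate_plain in the frame of line below -0.02 m and linear speed of each of crate_marked, crate_plain below 0.01 m/s); the robot touches nothing.
It fails at once if a crate is lifted off the bench or carried (((angle between crate_marked's own z axis and vertical below 0.2 rad and height (world z) of crate_marked above 0.018 m) or (angle between crate_marked's own x axis and vertical below 0.25 rad and height (world z) of crate_marked above 0.055 m) or height (world z) of crate_marked above 0.085 m) or ((angle between crate_plain's own z axis and vertical below 0.2 rad and height (world z) of crate_plain above 0.018 m) or (angle between crate_plain's own x axis and vertical below 0.25 rad and height (world z) of crate_plain above 0.055 m) or height (world z) of crate_plain above 0.085 m)).
It fails at once if another thing on the bench is moved by more than 25 mm (distance of any of stick_bundle, billet_left, billet_right, mallet, oil_jar, brush from where it was at the start of the episode above 0.025 m).
It also fails if it takes over 64 s, if anything falls off the work surface, if the arm or the gripper's body presses on something with over 40 N, if the wrist force passes 120 N, or if a joint passes its speed limit or range.

## Robot

A 6-joint arm with a two-finger parallel gripper is mounted at the origin on the work surface. World frame = base frame: x ahead of the robot, y to its left, z up, the work surface at z = 0. Lengths are in mm, angles in rad, forces in N, time in s.
With the tool pointing down it reaches from about 350 to 775 mm from the base axis. Payload 7.3 kg.
Tool frame: the origin (TCP) lies between the finger pads; the fingertips stand 8 mm ahead of it and the grasp point (between the pads) lies 11 mm behind it; y points along the fingers, z is the direction in which the jaws open and shut, and the axes are right-handed (so a half turn about y gives the same grasp; the last joint's range is limited). The gripper opens to 92 mm and grips with 3 to 60 N. Pads are 19 mm wide; open, the fingers measure 130 mm over their backs; the gripper's body (75 mm by 190 mm) begins 47 mm behind the grasp point.
Start: joints at [-1.297, 0.342, 1.524, -0, 1.275, -0.146], TCP at [214.002, -479.424, 234.741] pointing down, gripper open.
Joint ranges: [-2.53, 2.53], [-0.77, 2.02], [0.04, 2.7], [-1, 4.14], [0.28, 2.66], [-3.11, 3.11]. Speed limits (rad/s): [2.57, 2.57, 3.14, 3.14, 3.14, 3.14].

## Interface

Orientations are given as [roll, pitch, yaw] about the fixed x, y, z axes, in that order (R = Rz(yaw) Ry(pitch) Rx(roll)).
In Python, from plant import bot, vision, job gives the robot as it stands. The module is installed in compiled form; this text tells all that it offers.
- The arm moves only by the tool arm_command, never from a script. Its argument "deltas" is a list of rows, each a list of 4 numbers: the shift along the tool's x, y, z in m, then the turn about the tool's y in degrees. In form: [[x, y, z, twist], ...]. A call has 1 to 5 rows; each row shifts and turns the commanded pose from where the row before left it, along the tool's axes as they then stand; what a row does not reach is not made up. A row lasts 1/10 s, in which the tool goes at most 50 mm and 8.59 degrees, less where a joint would pass 70% of its speed; a pose out of reach is approached as far as the arm can. A call is refused whole if a number of a shift passes 0.05 or a number of a turn 8.59, either way. A call with a gripper value outside its range is refused whole. "claw" is the closure in counts, from 0 (fully open) to 255 (shut), set as the call begins (left out, the last holds). The fingers move at their own pace and stop on an object; the grip force is fixed at half the most. Time passes only in rows, so rows that do not move let the fingers close. It gives the time, the measured TCP pose, the force and the opening at its end, in the units of the state.
- bot.get_obs(): the state, without advancing time (a new reading comes with each control period).
- vision.capture(name): name is "side" or "top"; returns a dict with "img" (420x560x3 uint8, red, green, blue), "camera_matrix" (3x3 intrinsics, pixels), "world_to_cam" (4x4, takes a point from world to camera coordinates). Camera axes: x right, y down, z forward; pixel columns grow to the right and rows downward; lengths in mm; the calibration is good to about 2 mm. A picture is of the moment at which its call begins. There is no depth.
- job.close_job(): hands the job in, once; it reports no verdict.
Trained networks look in a picture, given as the dict that the camera call returned (one of the last four; its "shot" number tells which), for a name from the list of things; names that differ only in an ending like _2 or _b are one class to them, and where a whole thing is asked for, a point or a joint stands for the part that bears it (a point fixed in the world has none). Each returns a list of dicts, best first, with "confidence" (0 to 1); they miss things now and then, are a little off and sometimes report something else, mostly with a low value. They report only what shows in the picture. A call takes as long as a camera call. They do not tell look-alikes from the thing itself.
- vision.find_in(picture, name): "xyz" ([x, y, z] in mm, in the coordinates of the camera as it stood for that picture, good to about 4 mm: the middle of the surface that is visible of it).
- vision.regions_of(picture, name): "mask" (420x560 bool, what is visible of it).
The state is a dict: "time": time; "joint_positions": joint angles; "dq": joint speeds; "tau": joint torques, N m; "tool_pos": TCP position; "tcp_rot": TCP orientation; "contact_force": force on the tool from outside, world axes, zero at the start; "moment": the same for the moment, N m; "grip_width": finger opening in mm.
Only numpy, scipy, OpenCV 4.12 (cv2) and the standard library are available. Lean on these libraries where they do the work, as an engineer would, in place of code of your own. Each camera call takes 0.05 s, during which the arm holds its last target. There are 200 camera calls.

## Working session

There is one attempt and no reset: what is moved stays moved. The work goes in short steps, Python scripts to look and compute and a tool call to move; the robot and the scene stay as the last step left them, time stands still between calls to the robot, and variables do not carry over. Pictures are saved under pics/ and viewed, about 8 in all and at most 12, crops included, and the job is handed in when it is done.

Besides the shell and the picture viewer there is one more tool, called after ">>>" as a command line: name --pt "numbers of a row" for each row, then --argument value for the rest. arm_command: Moves the arm, as the interface text tells. Its arguments: {"type":"object","properties":{"deltas":{"type":"array","items":{"type":"array","items":{"type":"number"}}},"claw":{"type":"number"}},"required":["deltas"]}

```bash
mkdir -p pics
cat > h.py <<'E'
import numpy as np, cv2
from plant import bot, vision, job
def cap(n,save=None):
    p=vision.capture(n)
    if save: cv2.imwrite('pics/'+save,cv2.cvtColor(p['img'],cv2.COLOR_RGB2BGR))
    return p
def w(p,xyz):
    T=np.array(p['world_to_cam']); return (np.linalg.inv(T)@np.append(xyz,1))[:3]
def px(p,X):
    c=np.array(p['world_to_cam'])@np.append(X,1); q=np.array(p['camera_matrix'])@c[:3]; return q[:2]/q[2]
def ray(p,u,v,z):
    Ti=np.linalg.inv(np.array(p['world_to_cam'])); d=Ti[:3,:3]@np.linalg.inv(p['camera_matrix'])@[u,v,1]; o=Ti[:3,3]
    return o+d*(z-o[2])/d[2]
E
python3 - <<'E'
from h import *
for n in ['top','side']:
    p=cap(n,n+'0.png'); print(n,np.linalg.inv(p['world_to_cam'])[:3,3])
    for k in ['crate_marked','crate_plain','line','stick_bundle','billet_left','billet_right','mallet','oil_jar','brush']:
        for r in vision.find_in(p,k)[:4]:
            print(k,round(r['confidence'],2),w(p,r['xyz']).round(),px(p,w(p,r['xyz'])).round())
o=bot.get_obs();print(o['tool_pos'],o['tcp_rot'],o['grip_width'],o['time'])
E
```

```text
top [ 420.08808853  -43.10307402 1065.99642836]
crate_marked 0.8 [ 299. -240.  111.] [374. 300.]
crate_marked 0.73 [ 584. -142.  110.] [331. 182.]
crate_marked 0.7 [365. 124. 109.] [223. 272.]
crate_plain 0.58 [604. 176. 111.] [203. 175.]
crate_plain 0.17 [ 585. -138.  109.] [330. 182.]
line 0.86 [698. -18.   2.] [282. 149.]
line 0.43 [ 584. -137.  117.] [329. 182.]
stick_bundle 0.69 [637. -11.  97.] [278. 163.]
billet_left 0.6 [475. 425.  36.] [116. 229.]
billet_left 0.18 [695. -20.   4.] [283. 150.]
billet_right 0.78 [ 475. -388.   37.] [423. 228.]
mallet 0.64 [ 631. -436.   25.] [438. 170.]
oil_jar 0.6 [668. 358.  82.] [137. 153.]
brush 0.74 [454.   3.  16.] [274. 237.]
side [-150.21329728  715.8544918   718.03106272]
crate_marked 0.96 [ 559. -114.   74.] [284. 194.]
crate_plain 0.92 [573. 203.  76.] [202. 239.]
line 0.66 [ 563. -115.   72.] [283. 194.]
line 0.6 [459. 429.  31.] [157. 324.]
line 0.59 [398.  -3.  18.] [302. 246.]
line 0.54 [703. 217.   0.] [171. 245.]
stick_bundle 0.97 [631.  -1.  59.] [242. 205.]
stick_bundle 0.62 [398.  -0.  18.] [302. 247.]
billet_left 0.89 [462. 431.  32.] [156. 324.]
billet_right 0.47 [ 511. -391.   29.] [345. 179.]
billet_right 0.41 [398.  -5.  16.] [303. 246.]
mallet 0.8 [ 627. -384.   19.] [317. 172.]
oil_jar 0.81 [653. 378.  57.] [127. 266.]
brush 0.71 [397.  -0.  16.] [302. 247.]
brush 0.39 [ 512. -387.   29.] [345. 179.]
[ 214.01363804 -479.43556671  234.74888513] [-1.57067808e+00 -2.99390600e-05 -2.72180946e+00] 91.83211536307775 1.0
```

Run:
```python
import cv2,numpy as np
a=cv2.imread('pics/top0.png');b=cv2.imread('pics/side0.png')
cv2.imwrite('pics/top0b.png',cv2.resize(a,(800,600),interpolation=cv2.INTER_CUBIC))
c=cv2.resize(a[120:320,160:400],(720,600),interpolation=cv2.INTER_CUBIC);cv2.imwrite('pics/crop0.png',c)
```

```text
(no output)
```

View pics/top0b.png

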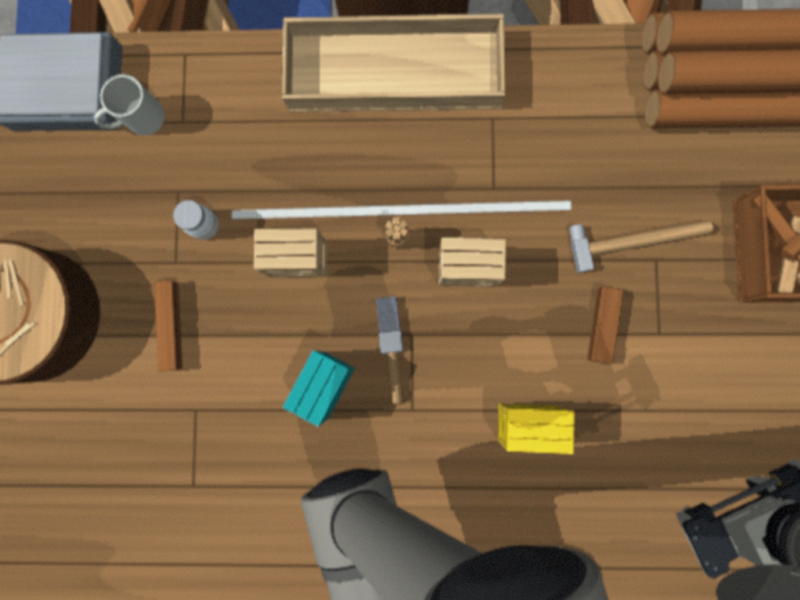

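View pics/side0.png

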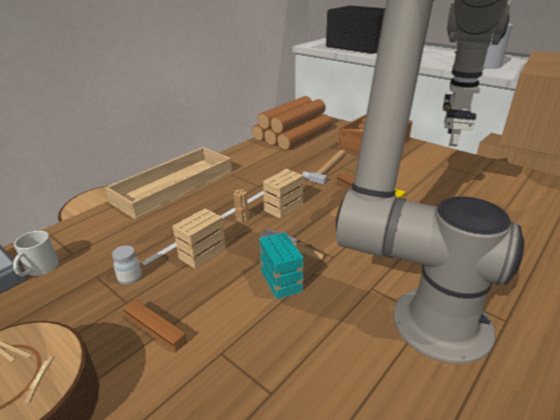

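View pics/crop0.png

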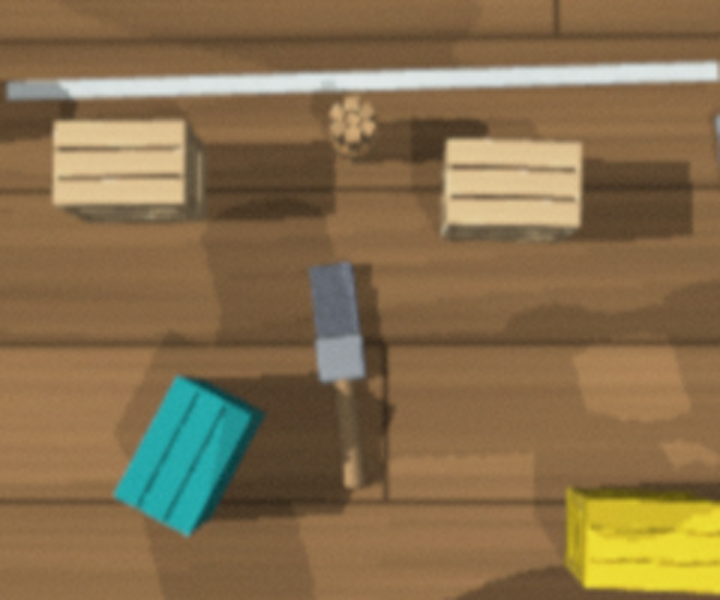

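Right now: the two natural-wood crates are at 800×600 top pixels (287,250) on the left and (473,260) on the right. The teal (318,388) and yellow (537,428) boxes are look-alikes to leave alone. The bundle is at (396,230) and the brush at (390,340). Neither camera shows the undersides yet. Next I measure the crate poses.

Run:
```python
from h import *
p=cap('top')
for n,c in dict(L=[(53,121),(188,119),(188,205),(53,205)],R=[(447,140),(582,143),(580,228),(443,226)]).items():
    P=np.array([ray(p,160+u/3,120+v/3,110)[:2] for u,v in c]); e=P[0]-P[1]+P[3]-P[2]
    print(n,P.mean(0).round(),P.round().tolist(),'yaw',np.degrees(np.arctan2(-e[0],e[1])).round(1))
L=[ray(p,160+u/3,120+v/3,0)[:2].round() for u,v in [(7,92),(717,72)]];print(L)
q=cap('side')
for pp in (p,q):
  for k in ['crate_marked','crate_plain']:
    for r in vision.regions_of(pp,k):
        v,u=np.nonzero(r['mask']); print(k,round(r['confidence'],2),u.mean().round(),v.mean().round(),len(u))
        if pp is p:
            rc=cv2.minAreaRect(np.float32(np.c_[u,v])); print(rc)
```

```text
L [607. 184.] [[642.0, 242.0], [643.0, 128.0], [571.0, 127.0], [571.0, 240.0]] yaw 0.1
R [ 587. -141.] [[624.0, -87.0], [621.0, -198.0], [550.0, -196.0], [552.0, -84.0]] yaw -1.4
[array([696., 318.]), array([ 709., -341.])]
crate_marked 0.96 330.0 184.0 1592
((329.7613220214844, 184.012451171875), (47.6602783203125, 35.15065002441406), 2.726310968399048)
crate_marked 0.96 375.0 300.0 1696
((374.94537353515625, 299.8102111816406), (53.16220474243164, 33.09627914428711), 2.385944128036499)
crate_marked 0.6 223.0 271.0 1569
((223.00003051757812, 271.5000305175781), (33.541019439697266, 49.1934928894043), 26.56505012512207)
crate_plain 0.67 203.0 177.0 1613
((203.0, 177.0), (34.0, 50.0), 90.0)
crate_marked 0.81 281.0 264.0 2211
crate_marked 0.73 283.0 193.0 1496
crate_marked 0.41 400.0 193.0 60
crate_plain 0.67 200.0 238.0 2122
```

>>> arm_command --pt "0 0 0 8" --pt "0 0 0 8" --pt "0 0 0 8" --claw 90

```text
time: 1.6
tool_pos: [214.0, -479.4, 234.7]
tcp_rot: [-1.571, 0.0, 3.137]
contact_force: [0.3, 0.1, 0.5]
grip_width: 72.2
```

>>> arm_command --pt "-0.036 0 -0.028 0" --pt "-0.036 0 -0.028 0" --pt "-0.036 0 -0.028 0" --pt "-0.036 0 -0.028 0" --pt "-0.036 0 -0.028 0"

```text
time: 2.1
tool_pos: [395.1, -338.0, 234.9]
tcp_rot: [-1.57, 0.0, -3.141]
contact_force: [0.3, -0.9, -0.6]
grip_width: 59.5
```

>>> arm_command --pt "-0.036 0 -0.028 0" --pt "-0.036 0 -0.028 0" --pt "-0.036 0 -0.028 0" --pt "-0.036 0 -0.028 0" --pt "-0.036 0 -0.028 0"

```text
time: 2.6
tool_pos: [575.1, -197.7, 234.8]
tcp_rot: [-1.571, 0.0, -3.141]
contact_force: [-0.6, -0.4, -0.2]
grip_width: 59.7
```

>>> arm_command --pt "-0.036 0 -0.028 0" --pt "-0.036 0 -0.028 0" --pt "-0.01 0 0 0" --pt "0 0 0 0"

```text
time: 3.0
tool_pos: [656.8, -141.8, 233.7]
tcp_rot: [-1.571, -0.001, -3.138]
contact_force: [-0.2, 0.5, -0.1]
grip_width: 59.2
```

>>> arm_command --pt "0 0.048 0 0" --pt "0 0.048 0 0" --pt "0 0.044 0 0" --pt "0 0 0 0"

```text
time: 3.4
tool_pos: [650.7, -142.6, 88.1]
tcp_rot: [-1.575, -0.013, 3.141]
contact_force: [-1.4, 0.4, -0.2]
grip_width: 59.1
```

>>> arm_command --pt "0.008 0 0 0" --pt "0.008 0 0 0" --pt "0.008 0 0 0" --pt "0.008 0 0 0" --pt "0.008 0 0 0"

```text
time: 3.9
tool_pos: [616.3, -143.5, 96.9]
tcp_rot: [-1.569, 0.005, -3.141]
contact_force: [2.6, -0.1, 2.0]
grip_width: 59.4
```

>>> arm_command --pt "0.008 0 0 0" --pt "0.008 0 0 0" --pt "0.008 0 0 0" --pt "0.008 0 0 0" --pt "0.008 0 0 0"

```text
time: 4.4
tool_pos: [574.2, -142.9, 94.0]
tcp_rot: [-1.571, -0.002, -3.141]
contact_force: [-0.1, -0.8, -0.6]
grip_width: 59.6
```

Run:
```python
from h import *
cap('side','s1.png');print(bot.get_obs()['tool_pos'])
import cv2
a=cv2.imread('pics/s1.png')[130:290,150:380];cv2.imwrite('pics/s1c.png',cv2.resize(a,None,fx=3,fy=3))
```

```text
[ 573.2466939  -142.82054688   93.99158803]
```

View pics/s1c.png

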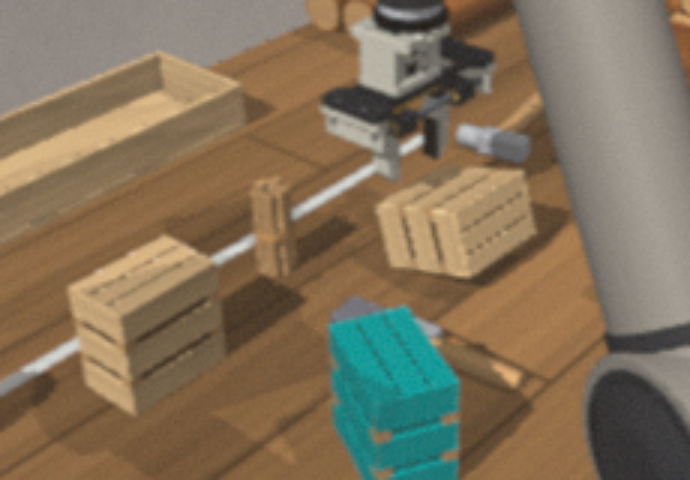

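The crop shows the right crate past balance and falling toward the robot, clear of the fingers; bundle and brush untouched. On to the left crate.

>>> arm_command --pt "0 -0.045 0 0" --pt "0 -0.045 0 0" --pt "0 -0.045 0 0" --pt "-0.025 0 -0.04 0" --pt "-0.025 0 -0.04 0"

```text
time: 4.95
tool_pos: [626.4, -63.5, 231.8]
tcp_rot: [-1.57, 0.003, 3.139]
contact_force: [0.5, -0.1, 0.0]
grip_width: 59.3
```

>>> arm_command --pt "-0.025 0 -0.04 0" --pt "-0.025 0 -0.04 0" --pt "0 0 -0.045 0" --pt "0 0 -0.045 0" --pt "0 0 -0.045 0"

```text
time: 5.45
tool_pos: [675.0, 153.7, 228.9]
tcp_rot: [-1.57, -0.001, -3.141]
contact_force: [0.0, -0.9, -0.1]
grip_width: 58.9
```

>>> arm_command --pt "0 0 -0.03 0" --pt "0 0 0 0" --pt "0 0 0 0"

```text
time: 5.75
tool_pos: [675.0, 182.5, 229.0]
tcp_rot: [-1.57, -0.001, -3.139]
contact_force: [-0.8, -0.5, -0.1]
grip_width: 59.3
```

Run:
```python
from h import *
p=cap('top','t2.png')
a=cv2.imread('pics/t2.png')[120:320,160:400];cv2.imwrite('pics/t2c.png',cv2.resize(a,None,fx=3,fy=3,interpolation=cv2.INTER_CUBIC))
for k in ['crate_marked','crate_plain']:
    for r in vision.find_in(p,k)[:4]:
            print(k,round(r['confidence'],2),w(p,r['xyz']).round(),px(p,w(p,r['xyz'])).round())
print(bot.get_obs()['tool_pos'])
```

```text
crate_marked 0.9 [368. 124. 106.] [223. 270.]
crate_marked 0.88 [ 300. -241.  108.] [374. 299.]
crate_marked 0.76 [ 493. -140.   71.] [329. 221.]
crate_plain 0.65 [603. 168. 109.] [207. 176.]
crate_plain 0.48 [ 495. -137.   71.] [328. 220.]
[675.51548795 180.44889354 229.50591031]
```

View pics/t2c.png

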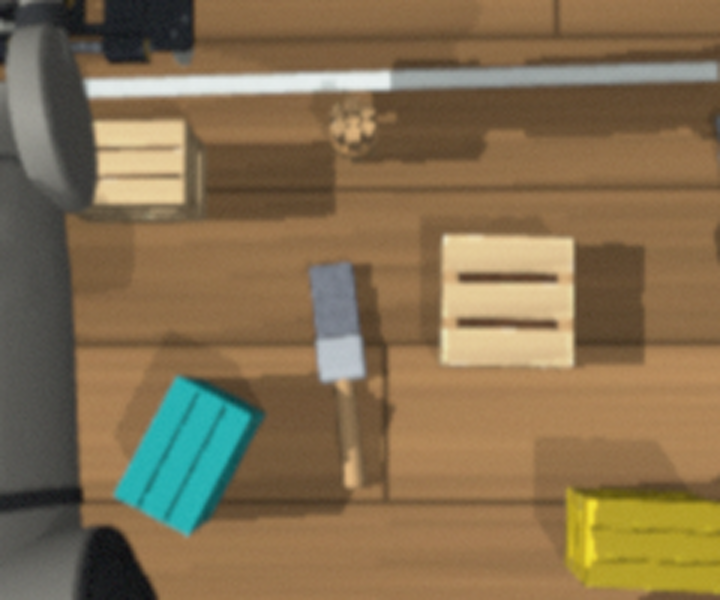

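The right crate lies flat at crop pixel (508,300), about (494,-139) mm, clear of everything. The left one is still standing. Now I tip it.

>>> arm_command --pt "0 0.045 0 0" --pt "0 0.045 0 0" --pt "0 0.045 0 0" --pt "0 0 0 0"

```text
time: 6.3
tool_pos: [671.3, 179.7, 87.5]
tcp_rot: [-1.568, -0.014, 3.14]
contact_force: [-0.5, 0.3, -1.0]
grip_width: 59.7
```

>>> arm_command --pt "0.008 0 0 0" --pt "0.008 0 0 0" --pt "0.008 0 0 0" --pt "0.008 0 0 0" --pt "0.008 0 0 0"

```text
time: 6.8
tool_pos: [636.0, 182.2, 97.0]
tcp_rot: [-1.571, 0.005, -3.141]
contact_force: [2.8, 0.2, 2.8]
grip_width: 59.4
```

>>> arm_command --pt "0.008 0 0 0" --pt "0.008 0 0 0" --pt "0.008 0 0 0" --pt "0.008 0 0 0" --pt "0.008 0 0 0"

```text
time: 7.3
tool_pos: [593.9, 181.9, 94.0]
tcp_rot: [-1.57, -0.002, -3.141]
contact_force: [0.2, 0.1, 0.2]
grip_width: 59.3
```

>>> arm_command --pt "0.008 0 0 0" --pt "0 -0.045 0 0" --pt "0 -0.045 0 0" --pt "0 -0.045 0 0" --pt "-0.03 0 0 0"

```text
time: 7.8
tool_pos: [618.1, 183.1, 238.3]
tcp_rot: [-1.573, 0.011, -3.139]
contact_force: [1.1, 0.5, -0.5]
grip_width: 59.3
```

Run:
```python
from h import *
for n in ('side','top'):
  p=cap(n,n+'3.png')
  for k in ['crate_marked','crate_plain','crate_marked_foot_left','crate_marked_foot_right','crate_marked_lid_left']:
    for r in vision.find_in(p,k)[:4]:
        print(n,k,round(r['confidence'],2),w(p,r['xyz']).round(),px(p,w(p,r['xyz'])).round())
a=cv2.imread('pics/side3.png')[150:320,120:380];b=cv2.imread('pics/top3.png')[120:320,140:400]
cv2.imwrite('pics/m3.png',np.vstack([cv2.resize(a,(459,300),interpolation=cv2.INTER_CUBIC),cv2.resize(b,(459,300),interpolation=cv2.INTER_CUBIC)]))
```

```text
side crate_marked 0.86 [ 473. -114.   61.] [306. 207.]
side crate_marked 0.57 [ 314. -198.   24.] [366. 224.]
side crate_plain 0.6 [489. 204.  66.] [223. 256.]
side crate_marked_foot_left 0.72 [ 475. -114.   59.] [305. 208.]
side crate_marked_foot_left 0.69 [335. 149.  86.] [284. 264.]
side crate_marked_foot_left 0.57 [ 314. -195.   25.] [365. 225.]
side crate_marked_foot_left 0.3 [ 623. -365.   24.] [315. 173.]
side crate_marked_foot_right 0.67 [ 314. -201.   24.] [366. 224.]
side crate_marked_foot_right 0.55 [338. 146.  87.] [284. 263.]
side crate_marked_lid_left 0.81 [ 476. -114.   60.] [305. 207.]
side crate_marked_lid_left 0.56 [331. 148.  87.] [286. 264.]
side crate_marked_lid_left 0.46 [ 316. -197.   25.] [365. 224.]
top crate_marked 0.97 [ 302. -243.  108.] [375. 298.]
top crate_marked 0.81 [ 491. -140.   69.] [329. 221.]
top crate_marked 0.8 [369. 124. 110.] [223. 270.]
top crate_plain 0.65 [514. 168.  70.] [209. 213.]
top crate_marked_foot_left 0.72 [ 299. -241.  112.] [374. 300.]
top crate_marked_foot_left 0.7 [371. 120. 113.] [224. 270.]
top crate_marked_foot_left 0.67 [ 494. -135.   70.] [327. 220.]
top crate_marked_foot_left 0.51 [515. 170.  66.] [209. 213.]
top crate_marked_foot_right 0.97 [367. 124. 109.] [223. 271.]
top crate_marked_foot_right 0.76 [ 492. -137.   76.] [328. 221.]
top crate_marked_foot_right 0.65 [ 304. -244.  108.] [375. 298.]
top crate_marked_lid_left 0.85 [367. 121. 107.] [224. 271.]
top crate_marked_lid_left 0.79 [ 490. -140.   70.] [329. 222.]
top crate_marked_lid_left 0.55 [ 299. -243.  110.] [375. 300.]
```

View pics/m3.png

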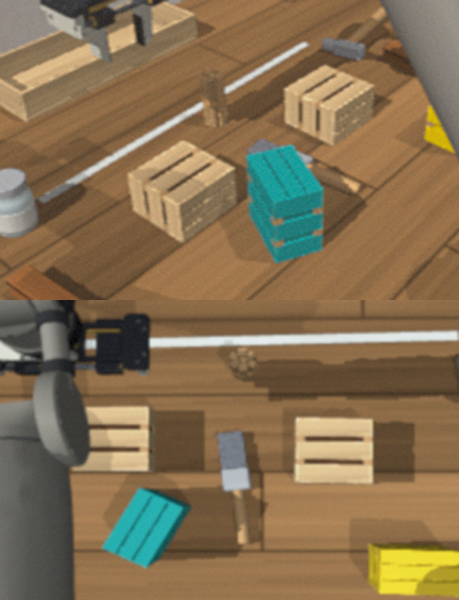

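Both crates lie toward the robot. In the side half of the view they're at (183,188) left and (330,103) right; in the top half at (120,438) and (334,450). The undersides face away from both cameras, so I can't see the mark. The networks call the right one marked throughout, but they can't be trusted on look-alikes. I'll swivel the left crate on the bench until its underside faces the side camera and check it directly.

>>> arm_command --pt "0.035 0 0.044 0" --pt "0.035 0 0.044 0" --pt "0 0 0 0" --pt "0 0 0 0" --claw 255

```text
time: 8.8
tool_pos: [555.0, 103.0, 230.3]
tcp_rot: [-1.571, 0.001, 3.141]
contact_force: [0.4, 0.3, 0.3]
grip_width: 32.1
```

Run:
```python
from h import *
o=bot.get_obs();print(o['tool_pos'],o['grip_width'],o['tcp_rot'])
p=cap('top','t4.png')
for k in ['crate_plain','brush','stick_bundle']:
    for r in vision.find_in(p,k)[:3]:
        print(k,round(r['confidence'],2),w(p,r['xyz']).round())
```

```text
[554.98899821 102.97738672 230.32012257] 32.05467474624229 [-1.57098770e+00  1.00966423e-03  3.14088336e+00]
crate_plain 0.93 [508. 199.  68.]
crate_plain 0.54 [ 495. -137.   70.]
brush 0.84 [456.   3.  17.]
stick_bundle 0.62 [634.  -9.  93.]
```

>>> arm_command --pt "0 0 0.012 0" --pt "0 0 0 0" --pt "0 0.048 0 0" --pt "0 0.048 0 0" --pt "0 0.048 0 0"

```text
time: 9.5
tool_pos: [555.6, 91.5, 84.5]
tcp_rot: [-1.571, 0.002, -3.141]
contact_force: [0.5, -0.3, 0.0]
grip_width: 0.3
```

>>> arm_command --pt "0 0.045 0 0" --pt "0 0.006 0 0" --pt "0 0 0 0"

```text
time: 9.8
tool_pos: [555.0, 91.6, 34.2]
tcp_rot: [-1.571, -0.002, -3.141]
contact_force: [-1.1, -0.0, 0.6]
grip_width: -0.1
```

>>> arm_command --pt "-0.006 0 -0.012 0" --pt "-0.006 0 -0.012 0" --pt "-0.006 0 -0.012 0" --pt "-0.006 0 -0.012 0" --pt "-0.004 0 -0.012 0"

```text
time: 10.3
tool_pos: [584.5, 152.9, 35.7]
tcp_rot: [-1.571, 0.002, -3.14]
contact_force: [0.7, -2.6, 2.0]
grip_width: 0.4
```

>>> arm_command --pt "-0.004 0 -0.012 0" --pt "-0.004 0 -0.012 0" --pt "-0.003 0 -0.012 0" --pt "0 0 -0.012 0" --pt "0 0 0 0"

```text
time: 10.8
tool_pos: [593.7, 201.6, 34.3]
tcp_rot: [-1.571, -0.001, -3.139]
contact_force: [-0.3, -0.2, 0.3]
grip_width: 0.1
```

Run:
```python
from h import *
o=bot.get_obs();print(o['tool_pos'])
p=cap('side','s5.png')
a=cv2.imread('pics/s5.png')[150:320,120:380];cv2.imwrite('pics/s5c.png',cv2.resize(a,None,fx=3,fy=3,interpolation=cv2.INTER_CUBIC))
p=cap('top')
for r in vision.regions_of(p,'crate_plain'):
    v,u=np.nonzero(r['mask']);print(round(r['confidence'],2),cv2.minAreaRect(np.float32(np.c_[u,v])),ray(p,u.mean(),v.mean(),70))
```

```text
[593.68926983 201.64836592  34.30055408]
0.84 ((205.33627319335938, 220.7213592529297), (26.915958404541016, 49.17764663696289), 9.92624568939209) [499.50206172 180.16778414  70.        ]
```

View pics/s5c.png

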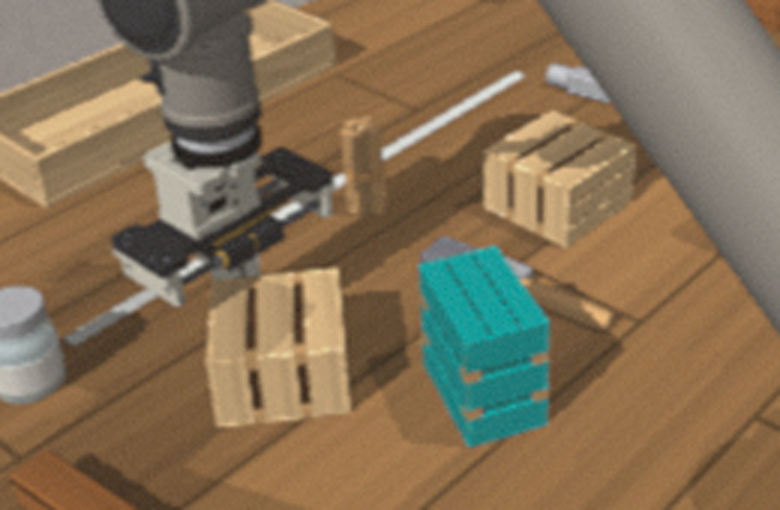

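Run:
```python
from h import *
p=cap('side')
P=[ray(p,120+u/3,150+v/3,70)[:2] for u,v in [(209,348),(344,350),(338,270)]]
print(np.round(P)); d=P[0]-P[1]; print(np.degrees(np.arctan2(d[1],d[0])),np.linalg.norm(d)); print('c',(P[0]+P[2])/2)
```

```text
[[519. 287.]
 [433. 218.]
 [514. 147.]]
38.721483817810395 109.48281411292122
c [516.48979882 216.94225684]
```

>>> arm_command --pt "-0.006 0 0.018 0" --pt "0 0 0 0" --pt "0 0 -0.012 0" --pt "0 0 -0.012 0" --pt "0 0 -0.012 0"

```text
time: 11.5
tool_pos: [599.9, 219.3, 34.8]
tcp_rot: [-1.571, 0.0, -3.14]
contact_force: [1.0, -1.1, -0.6]
grip_width: 0.5
```

>>> arm_command --pt "0.003 0 -0.012 0" --pt "0.005 0 -0.012 0" --pt "0.008 0 -0.01 0" --pt "0.01 0 -0.008 0" --pt "0.01 0 -0.008 0"

```text
time: 12.0
tool_pos: [563.0, 268.5, 34.7]
tcp_rot: [-1.571, 0.0, -3.14]
contact_force: [1.4, -0.5, 0.6]
grip_width: 0.9
```

>>> arm_command --pt "0.01 0 -0.004 0" --pt "0.008 0 0 0" --pt "0 0 0 0" --pt "-0.02 0 0 0" --pt "0 0 0 0"

```text
time: 12.5
tool_pos: [567.9, 271.0, 35.0]
tcp_rot: [-1.571, 0.002, 3.141]
contact_force: [1.1, 0.5, 0.3]
grip_width: 0.4
```

Run:
```python
from h import *
o=bot.get_obs();print(o['tool_pos'])
p=cap('side','s6.png')
a=cv2.imread('pics/s6.png')[150:320,120:380];cv2.imwrite('pics/s6c.png',cv2.resize(a,None,fx=3,fy=3,interpolation=cv2.INTER_CUBIC))
```

```text
[567.91989861 271.03584058  34.96434874]
```

View pics/s6c.png

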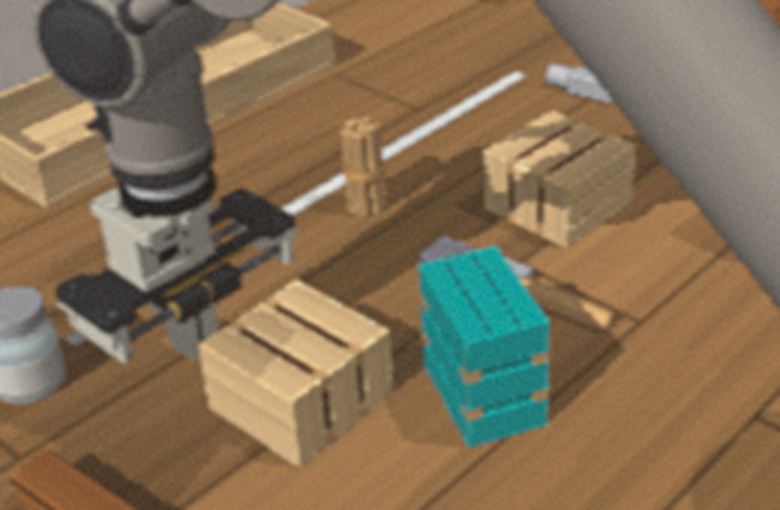

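The underside now faces the camera (crop pixel (250,405)). It is bare planks with no ring or cross, so the left crate is plain and the right one is marked, as the networks said. Next: push the right crate.

>>> arm_command --pt "-0.02 -0.02 0 0" --pt "0 -0.045 0 0" --pt "0 -0.045 0 0" --pt "0 -0.045 0 0" --pt "0 -0.045 0 0" --claw 90

```text
time: 13.05
tool_pos: [585.1, 271.2, 236.1]
tcp_rot: [-1.57, -0.001, -3.141]
contact_force: [0.7, 0.2, 0.3]
grip_width: 35.5
```

>>> arm_command --pt "0.018 0 0.041 0" --pt "0.018 0 0.041 0" --pt "0.018 0 0.041 0" --pt "0.018 0 0.041 0" --pt "0.018 0 0.041 0"

```text
time: 13.55
tool_pos: [494.3, 65.1, 234.4]
tcp_rot: [-1.571, -0.001, -3.141]
contact_force: [0.3, -0.7, 0.2]
grip_width: 59.1
```

>>> arm_command --pt "0.018 0 0.041 0" --pt "0.018 0 0.041 0" --pt "0.018 0 0.041 0" --pt "0.018 0 0.041 0" --pt "0.018 0 0.041 0"

```text
time: 14.05
tool_pos: [404.5, -139.5, 234.5]
tcp_rot: [-1.571, -0.001, -3.141]
contact_force: [1.4, -1.1, 0.5]
grip_width: 59.3
```

>>> arm_command --pt "0 0 0 0" --pt "0 0 0 0"

```text
time: 14.25
tool_pos: [405.5, -138.9, 234.5]
tcp_rot: [-1.571, -0.001, 3.139]
contact_force: [-0.4, 0.9, 1.1]
grip_width: 59.5
```

>>> arm_command --pt "0 0.045 0 0" --pt "0 0.045 0 0" --pt "0 0.045 0 0" --pt "0 0.045 0 0" --pt "0 0.022 0 0"

```text
time: 14.75
tool_pos: [404.8, -135.8, 29.7]
tcp_rot: [-1.574, -0.005, -3.139]
contact_force: [0.6, -0.8, 0.5]
grip_width: 59.3
```

>>> arm_command --pt "0 0 0 0" --pt "-0.01 0 0 0" --pt "-0.01 0 0 0" --pt "-0.01 0 0 0" --pt "-0.01 0 0 0"

```text
time: 15.25
tool_pos: [447.3, -138.3, 33.7]
tcp_rot: [-1.57, 0.0, -3.14]
contact_force: [-4.9, 0.5, 4.0]
grip_width: 59.4
```

>>> arm_command --pt "-0.015 0 0 0" --pt "-0.015 0 0 0" --pt "-0.015 0 0 0" --pt "-0.015 0 0 0" --pt "-0.015 0 0 0"

```text
time: 15.75
tool_pos: [522.3, -138.3, 33.4]
tcp_rot: [-1.571, -0.0, -3.141]
contact_force: [-4.9, -0.3, 3.0]
grip_width: 59.4
```

>>> arm_command --pt "-0.015 0 0 0" --pt "-0.015 0 0 0" --pt "-0.015 0 0 0" --pt "-0.015 0 0 0" --pt "-0.015 0 0 0"

```text
time: 16.25
tool_pos: [597.3, -138.2, 33.4]
tcp_rot: [-1.571, -0.0, -3.141]
contact_force: [-4.5, -0.9, 1.7]
grip_width: 59.4
```

Run:
```python
from h import *
print(bot.get_obs()['tool_pos'])
p=cap('top','t7.png')
for k in ['crate_marked','stick_bundle','brush','mallet']:
    for r in vision.find_in(p,k)[:4]:
        print(k,round(r['confidence'],2),w(p,r['xyz']).round())
for r in vision.regions_of(p,'crate_marked'):
    v,u=np.nonzero(r['mask']);print(round(r['confidence'],2),cv2.minAreaRect(np.float32(np.c_[u,v])))
```

```text
[ 597.34959811 -138.1934221    33.41836276]
crate_marked 0.9 [ 306. -252.  110.]
stick_bundle 0.77 [637.  -9.  94.]
brush 0.8 [480.   9.  16.]
mallet 0.7 [670. 360.  86.]
mallet 0.61 [ 633. -435.   26.]
0.58 ((374.5238952636719, 300.0927429199219), (51.771549224853516, 32.98857879638672), 1.5074357986450195)
```

>>> arm_command --pt "-0.015 0 0 0" --pt "-0.015 0 0 0" --pt "-0.015 0 0 0" --pt "-0.015 0 0 0" --pt "-0.015 0 0 0"

```text
time: 17.05
tool_pos: [670.7, -138.3, 32.5]
tcp_rot: [-1.571, -0.002, -3.141]
contact_force: [-3.3, 0.4, 1.0]
grip_width: 59.4
```

>>> arm_command --pt "-0.015 0 0 0" --pt "-0.012 0 0 0" --pt "-0.008 0 0 0" --pt "-0.005 0 0 0" --pt "0 0 0 0"

```text
time: 17.55
tool_pos: [711.5, -138.3, 32.6]
tcp_rot: [-1.571, 0.0, -3.141]
contact_force: [0.4, 0.4, 0.0]
grip_width: 59.1
```

Run:
```python
from h import *
print(bot.get_obs()['tool_pos'])
p=cap('side','s8.png')
for k in ['crate_marked','crate_plain','brush','stick_bundle']:
    for r in vision.find_in(p,k)[:4]:
        print(k,round(r['confidence'],2),w(p,r['xyz']).round())
a=cv2.imread('pics/s8.png')[130:330,90:350]
cv2.imwrite('pics/s8c.png',cv2.resize(a,None,fx=3,fy=3,interpolation=cv2.INTER_CUBIC))
```

```text
[ 711.52244668 -138.30427138   32.5606779 ]
crate_marked 0.81 [ 262. -259.  106.]
crate_marked 0.7 [762. -86.  38.]
crate_marked 0.62 [335. 149.  90.]
crate_plain 0.96 [451. 251.  66.]
brush 0.67 [397.  -0.  19.]
stick_bundle 0.66 [632.  -3.  59.]
```

View pics/s8c.png

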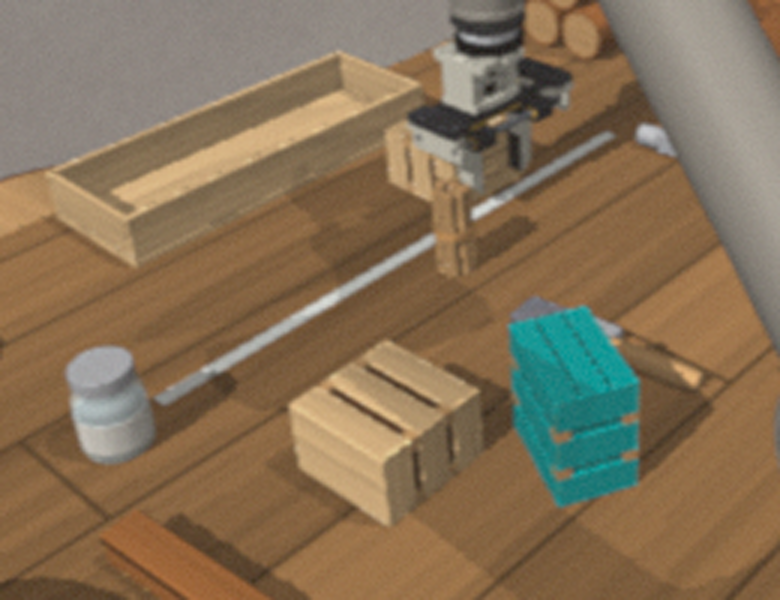

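The marked crate is beyond the line at crop (430,165), with nothing else displaced. I'll retreat and confirm.

>>> arm_command --pt "0.03 0 0 0" --pt "0.02 0 0 0" --pt "0 -0.045 0 0" --pt "0 -0.045 0 0" --pt "0 -0.045 0 0"

```text
time: 18.3
tool_pos: [661.0, -138.3, 169.5]
tcp_rot: [-1.571, 0.0, -3.141]
contact_force: [0.9, -0.3, 0.0]
grip_width: 59.4
```

>>> arm_command --pt "0 -0.045 0 0" --pt "0.03 -0.03 0.03 0" --pt "0.045 0 0 0" --pt "0.045 0 0 0" --pt "0.045 0 0 0"

```text
time: 18.8
tool_pos: [495.6, -167.3, 241.8]
tcp_rot: [-1.57, 0.001, -3.141]
contact_force: [-0.1, -0.5, -0.1]
grip_width: 59.0
```

>>> arm_command --pt "0.03 0 0.035 0" --pt "0.03 0 0.035 0" --pt "0.03 0 0.035 0" --pt "0 0 0.035 0" --pt "0 0 0 0"

```text
time: 19.3
tool_pos: [406.7, -311.1, 242.0]
tcp_rot: [-1.568, 0.001, 3.138]
contact_force: [0.9, 0.5, -0.4]
grip_width: 59.4
```

Run:
```python
from h import *
print(bot.get_obs()['tool_pos'])
p=cap('top','t9.png')
for k in ['crate_marked','crate_plain','stick_bundle','billet_left','billet_right','mallet','oil_jar','brush']:
    for r in vision.find_in(p,k)[:3]:
        print(k,round(r['confidence'],2),w(p,r['xyz']).round())
a=cv2.imread('pics/t9.png')[60:320,110:456]
cv2.imwrite('pics/t9c.png',cv2.resize(a,None,fx=2.3,fy=2.3,interpolation=cv2.INTER_CUBIC))
```

```text
[ 406.73952775 -311.06156001  241.95212014]
crate_marked 0.78 [ 769. -139.   71.]
crate_marked 0.74 [367. 128. 111.]
crate_marked 0.7 [ 307. -228.  109.]
crate_plain 0.83 [480. 227.  66.]
stick_bundle 0.74 [634. -10.  95.]
billet_left 0.83 [478. 423.  35.]
billet_left 0.73 [ 770. -138.   70.]
billet_right 0.79 [ 498. -394.   35.]
oil_jar 0.84 [670. 359.  83.]
brush 0.76 [454.   4.  14.]
```

View pics/t9c.png

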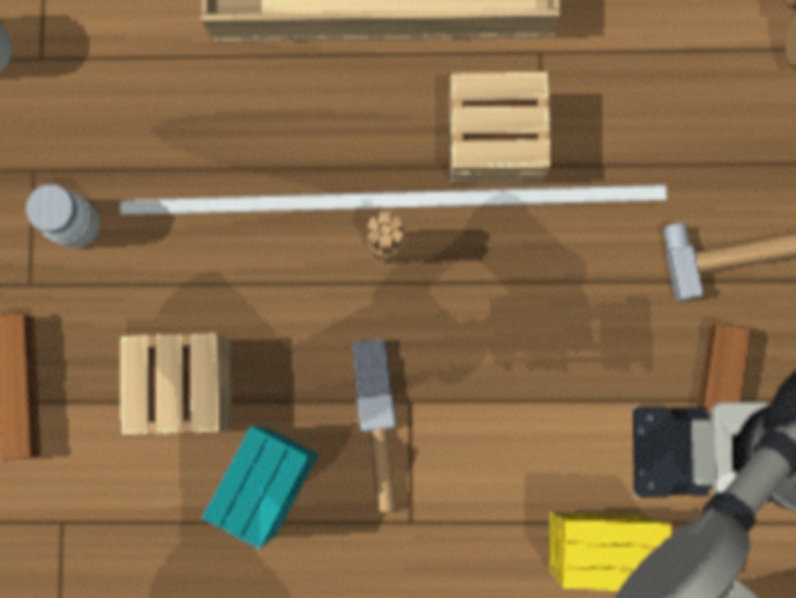

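The top view shows the marked crate lying at (500,120), its whole base beyond the line (row 195). The plain one lies short of it at (172,383), and everything else is in place. Handing in.

```bash
python3 -c "
from h import *
print(job.close_job(), bot.get_obs()['time'])"
```

```text
the job is handed in; nothing more can be done
the job is handed in; nothing more can be done
```

I tipped both crates towards the robot, pushed the marked one (the right one) past the dispatch line, and handed in at about 19 s; no verdict is reported.

**Which crate is marked:** neither camera could see the undersides of the lying crates. I swivelled the left crate on the bench until its underside faced the side camera. It was bare, so the right crate is the marked one. I never saw the burnt mark itself. The networks named the right crate as marked throughout, apart from a few weaker reports of the left one as marked or the right one as plain.

**Last checks (top camera):**
- **Marked crate:** it lies with its centre at about (770, -139) mm. Its near edge is 10–20 mm past the middle of the line by network, tool and picture estimates.
- **Plain crate:** it lies well short of the line, at about (480, 227) mm. I left it turned about 90° by the swivel, so its underside now faces left rather than the far side.
- **Other things:** the bundle, left billet, jar and brush read within about 5 mm of where they started. The right billet was partly hidden by the arm and read 23 mm off, but nothing went near it. The mallet wasn't detected in the last picture, but it is visible and looks unmoved.
- **Robot:** it is clear of everything.

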